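Show the cook what to weigh

ROBOT

A 6-joint arm with a two-finger parallel gripper is mounted at the origin on the work surface. World frame = base frame: x ahead of the robot, y to its left, z up, the work surface at z = 0. Lengths are in m, angles in rad, forces in N, time in s.
With the tool pointing down it reaches from about 0.35 to 0.725 m from the base axis. Payload 4.3 kg.
Tool frame: the origin (TCP) lies between the finger pads, 19 mm behind the fingertips; this is the grasp point; z points along the fingers, y is the line along which they close (so a half turn about z gives the same grasp; the last joint's range is limited). The gripper opens to 85 mm and grips with 20 to 120 N. Pads are 22 mm wide; open, the fingers measure 114 mm over their backs; the gripper's body (76 mm by 85 mm) begins 54 mm behind the grasp point. The pads swing forward as they close: fully open they stand 13 mm farther back than shut.
Start: joints at [1.146, 0.377, 0.081, 1.274, 0, 1.46], TCP at [0.178, 0.547, 0.25] pointing down, gripper open.
Joint ranges: [-2.72, 2.72], [-0.84, 1.66], [-1.02, 1.22], [-1.77, 2.12], [-1.37, 1.28], [-3.14, 3.14]. Speed limits (rad/s): [2.57, 2.57, 3.14, 3.14, 3.14, 3.14].

INTERFACE

Orientations are given as a rotation vector (axis times angle).
In Python, from rig import manip gives the robot as it stands.
- The arm moves only by the tool jog_arm, never from a script. Its argument "motion" is a list of rows, each a list of 3 entries, a list of its own where there are three numbers: the finger opening in mm, from 0 to 85.4, then the shift along the tool's x, y, z in mm, then the turn about the tool's z in degrees. A call has 1 to 12 rows; each row shifts and turns the commanded pose from where the row before left it, along the tool's axes as they then stand; what a row does not reach is not made up. A row lasts 1/8 s, in which the tool goes at most 62.5 mm and 10.7 degrees, less where a joint would pass 70% of its speed; a pose out of reach is approached as far as the arm can. A call with a gripper value outside its range is refused whole. The fingers move at their own pace and stop on an object; "squeeze" is the grip in N (left out, the last holds). Time passes only in rows, so rows that do not move let the fingers close. It gives the time, the measured TCP pose, the force, the opening and the grip force at its end, in the units of the state.
- manip.get_state(): the state, without advancing time (a new reading comes with each control period).
- manip.get_image(name): name is "scene" or "top" or "wrist"; returns the picture (384x512x3 uint8, blue, green, red); there is no depth.
- manip.calibration(name): a dict with "fovy" (degrees; the focal length in pixels is half the picture's height over the tangent of half this angle, whatever the lens; pixels are square), "cx", "cy" (the principal point, pixels), "dist" ([k1, k2, p1, p2, k3] as OpenCV has them; the pictures are not rectified), "R" (3x3) and "t" (3): a world point X has camera coordinates R X + t. Camera axes: x right, y down, z forward; pixel columns grow to the right and rows downward; lengths in m; the calibration is good to about 2 mm. A picture is of the moment at which its call begins: read the wrist's pose just before it. calibration takes no time and is no camera call; for the wrist camera it gives the pose at the moment of the call.
- manip.close_job(): hands the job in; it is judged then, once.
The state is a dict: "time": time; "joints": joint angles; "joint_velocities": joint speeds; "effort": joint torques, N m; "tool_pos": TCP position; "eef_rot": TCP orientation; "contact_force": force on the tool from outside, world axes, zero at the start; "torque": the same for the moment, N m; "grip_width": finger opening in m; "gripper_force": force on a finger pad.
Only numpy, scipy, OpenCV 4.12 (cv2) and the standard library are available. Lean on these libraries where they do the work, as an engineer would, in place of code of your own. Each camera call takes 0.05 s, during which the arm holds its last target. There are 200 camera calls.

TASK

Switch on the kitchen scale by pressing its round button gently all the way down and letting it come up. Then show the cook what to weigh: with the fingertips pointing down, hold them two or three centimetres above the knob of the middle-sized of the three canisters for two seconds without touching it, then point in the same way at the middle of the scale's round steel pan for two seconds and finish still pointing there. Only point: touch no canister, do not touch the pan, do not point at the other two canisters, and leave the mug and the pepper mill where they stand.

Things in the scene. Friction and masses are not known exactly. Their poses are not given: they have to be found in the camera images.
- canister_large: White glazed pot with a flat wooden lid and a small wooden lid knob in the middle (lid and pot are one piece), the largest of three. Pot 110 mm in diameter, 148 mm high to the top of the lid, 170 mm to the top of the knob (knob 26 mm wide). Loose, about 0.75 kg, upright. Origin: centre of the underside; z up.
- canister_medium: White glazed pot with a flat wooden lid and a small wooden lid knob in the middle (lid and pot are one piece), the middle-sized of three, the one to point at. Pot 95 mm in diameter, 118 mm high to the top of the lid, 140 mm to the top of the knob (knob 26 mm wide). Loose, about 0.55 kg, upright. Origin: centre of the underside; z up.
- canister_small: White glazed pot with a flat wooden lid and a small wooden lid knob in the middle (lid and pot are one piece), the smallest of three. Pot 80 mm in diameter, 88 mm high to the top of the lid, 110 mm to the top of the knob (knob 26 mm wide). Loose, about 0.4 kg, upright. Origin: centre of the underside; z up.
- canister_medium_top (a point): Centre of the top of the middle-sized canister's knob, 140 mm above its underside.
- canister_large_top (a point): Centre of the top of the largest canister's knob, 170 mm above its underside.
- canister_small_top (a point): Centre of the top of the smallest canister's knob, 110 mm above its underside.
- scale: Kitchen scale, firmly fixed to the worktop: flat white body 240 mm (its x) by 160 mm (its y), 22 mm high, a round steel pan on its far half, a dark display window (centred 28 mm to its +y) and a round grey button on its near end. Origin: centre of the underside; x runs from the button end to the pan end, y to the left, z up.
- pan: The scale's round steel pan, 140 mm in diameter, its top 34 mm above the worktop, centred 40 mm along the scale's x from the scale's origin; it does not move. Origin: centre of its foot, 12 mm below its top.
- pan_center (a point): Centre of the pan's top surface, 34 mm above the worktop.
- tare (a joint): The scale's button: 0 = up, grows as pressed, 0.006 m = fully down. A spring returns it; fully down takes about 5 N.
- tare_top (a point): Centre of the button's top face (moves with it); 44 mm above the worktop when up, standing 10 mm out of a fixed grey collar 44 mm in diameter. The button is 28 mm in diameter, pressed straight down, 88 mm from the scale's origin towards its -x end and 45 mm to its -y side.
- mug: White ceramic mug, 80 mm in diameter, 92 mm high, with a handle; loose bystander. Origin: centre of the underside; the handle is at its +y.
- pepper_mill: Dark wooden pepper mill, 52 mm in diameter, 178 mm high; loose bystander. Origin: centre of the underside; z up.
Things that resemble listed ones, but are neither listed nor needed, are in the scene too. Leave any green look-alike of the canister_medium alone.

How it is judged:
On the way, in this order (a step that is already met when the one before it is completed fails the run):
1. the scale's button is pressed down by the fingers (value of joint tare above 0.0045 m and contact force between the fingers and tare above 0.5 N), for 0.05 s.
2. button up again; the tool points down just above the knob of the middle-sized canister, for 1.5 s (horizontal distance between the grasp point and canister_medium_top below 0.025 m and z of the grasp point in the frame of canister_medium_top between 0.022 and 0.075 m and angle between the grasp point's own z axis and vertical above 2.35 rad and value of joint tare below 0.0015 m), for 1.5 s.
3. the tool points down just above the middle of the pan, for 1 s (horizontal distance between the grasp point and pan_center below 0.035 m and z of the grasp point in the frame of pan_center between 0.022 and 0.085 m and angle between the grasp point's own z axis and vertical above 2.35 rad and value of joint tare below 0.0015 m), for 1 s.
At the end, for the whole second after the job is handed in: The tool still points down at the pan: TCP within 35 mm of its centre seen from above, 22 to 85 mm above its top; button up; canisters within 8 mm, mug and mill within 15 mm of their starts, upright, at rest. (At the canister: TCP within 25 mm of the knob axis, 22 to 75 mm above its top.) (all of step 3 and distance of each of canister_large, canister_medium, canister_small from where it was at the start of the episode below 0.008 m and distance of each of mug, pepper_mill from where it was at the start of the episode below 0.015 m and angle between each of canister_large, canister_medium, canister_small, mug, pepper_mill's own z axis and vertical below 0.1 rad and linear speed of each of canister_large, canister_medium, canister_small, mug, pepper_mill below 0.02 m/s); the robot touches nothing.
It fails at once if a canister is touched (contact force between any of the fingers, the arm and canister_large above 0.5 N or contact force between any of the fingers, the arm and canister_medium above 0.5 N or contact force between any of the fingers, the arm and canister_small above 0.5 N).
It fails at once if the pan is touched (contact force between any of the fingers, the arm and pan above 0.5 N).
It fails at once if the tool points closely at a wrong canister (TCP within 20 mm of its knob's axis and less than 70 mm above its top) ((horizontal distance between the grasp point and canister_large_top below 0.02 m and z of the grasp point in the frame of canister_large_top between 0 and 0.07 m) or (horizontal distance between the grasp point and canister_small_top below 0.02 m and z of the grasp point in the frame of canister_small_top between 0 and 0.07 m)).
It fails at once if the scale is pushed harder than 30 N (contact force between any of the fingers, the arm and scale above 30 N).
It fails at once if the mug or the pepper mill is moved by more than 15 mm (distance of any of mug, pepper_mill from where it was at the start of the episode above 0.015 m).
It also fails if it takes over 69 s, if anything falls off the work surface, if the arm or the gripper's body presses on something with over 40 N, if the wrist force passes 120 N, or if a joint passes its speed limit or range.

## Working session

There is one attempt and no reset: what is moved stays moved. The work goes in short steps, Python scripts to look and compute and a tool call to move; the robot and the scene stay as the last step left them, time stands still between calls to the robot, and variables do not carry over. Pictures are saved under pics/ and viewed, at most 10 in all, crops included, and the job is handed in when it is done.

Besides the shell and the picture viewer there is one more tool, called after "Call:" in YAML: its name, and indented under it one key for each argument. jog_arm: Moves the arm, as the interface text tells. Its arguments: {"type":"object","properties":{"motion":{"type":"array"},"squeeze":{"type":"number"}},"required":["motion"]}

```bash
mkdir -p pics; cat > h.py <<'E'
import numpy as np, cv2
from rig import manip
def K(c):
    f=192/np.tan(np.radians(c['fovy'])/2); return np.array([[f,0,c['cx']],[0,f,c['cy']],[0,0,1]])
def ray(c,uv,z):
    R=np.array(c['R']);t=np.array(c['t']);p=cv2.undistortPoints(np.array([[uv]],float),K(c),np.array(c['dist'],float))[0,0]
    d=R.T@np.array([p[0],p[1],1]);o=-R.T@t
    return o+d*(z-o[2])/d[2]
def proj(c,X):
    R=np.array(c['R']);t=np.array(c['t'],float)
    return cv2.projectPoints(np.array(X,float).reshape(-1,3),cv2.Rodrigues(R)[0],t,K(c),np.array(c['dist'],float))[0][:,0]
E
python3 - <<'E'
from h import *
for n in("scene","top"):
    im=manip.get_image(n); cv2.imwrite(f"pics/{n}0.png",cv2.resize(im,(800,600),interpolation=cv2.INTER_CUBIC)); cv2.imwrite(f"raw_{n}.png",im)
    c=manip.calibration(n); print(n,-np.array(c['R']).T@np.array(c['t']),c['fovy'])
s=manip.get_state();print(s['time'],s['tool_pos'],s['eef_rot'],cv2.Rodrigues(np.array(s['eef_rot']))[0])
E
```

```text
scene [1.08766184 0.41945164 0.94034518] 53.24062043232831
top [0.41313594 0.03543877 1.28254178] 46.98570146858951
0.1 [0.17778088 0.54624383 0.24916261] [-4.92313773e-01 -3.10227441e+00  2.77313690e-03] [[-9.50869354e-01  3.09591480e-01 -7.66793857e-04]
 [ 3.09592356e-01  9.50867918e-01 -1.66612146e-03]
 [ 2.13302670e-04 -1.82165735e-03 -9.99998318e-01]]
```

View pics/top0.png

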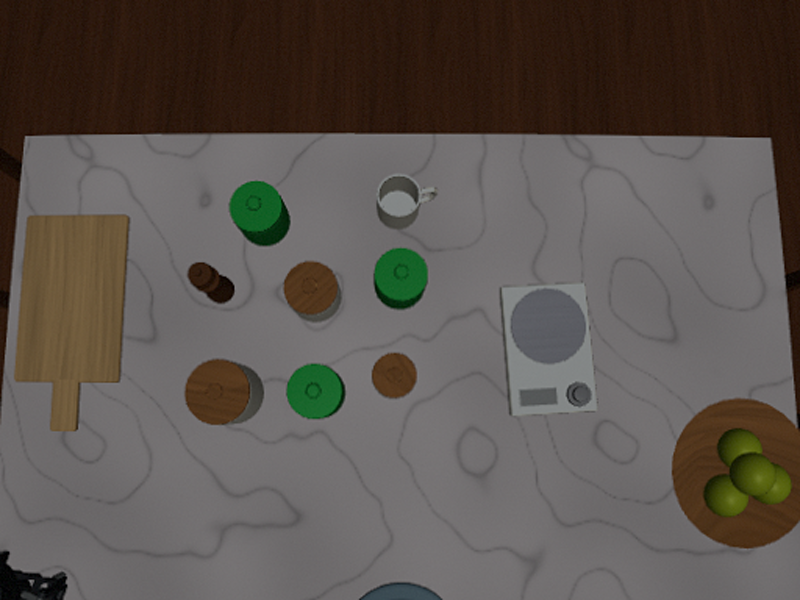

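View pics/scene0.png

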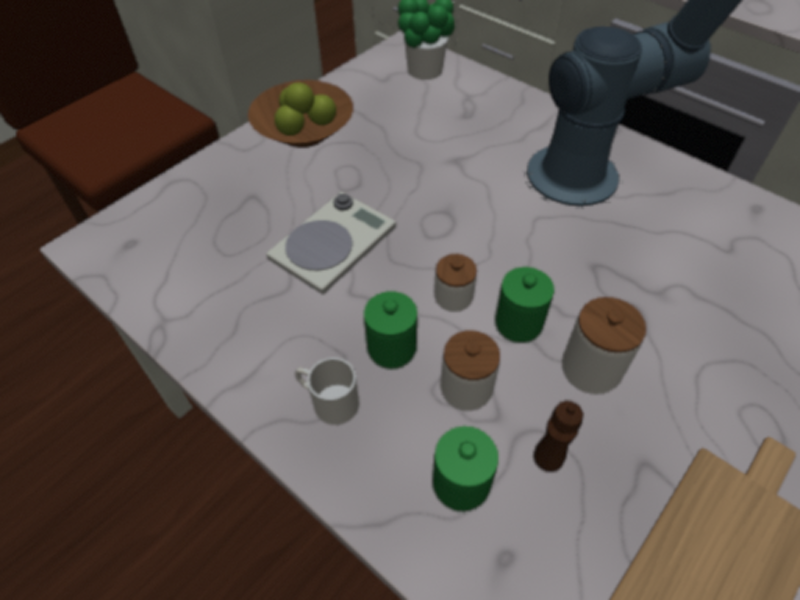

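The top view (800x600) shows the medium canister's lid knob at about (309,287) and the button at (579,393). The pan centre is at (548,326), the small knob at (395,374) and the large knob at (215,391). The green look-alikes stand around the canisters.

```bash
python3 - <<'E'
from h import *
c=manip.calibration("top"); cs=manip.calibration("scene")
P={}
for n,uv,z,suv in [("med",(309,287),.14,(473,347)),("large",(215,391),.17,(615,316)),("small",(395,374),.11,(457,265)),("button",(579,393),.044,(344,200)),("pan",(548,326),.034,(320,245)),("mill",(202,270),.178,(571,408)),("mug",(399,185),.092,(333,372)),
 ("green1",(401,271),.14,(391,303)),("green2",(313,390),.14,(530,280)),("green3",(254,203),.17,(467,450))]:
    f=lambda q:(np.array(q)+.5)*.64-.5
    p=ray(c,f(uv),z);q=ray(cs,f(suv),z);P[n]=p
    print(n,p.round(4),q.round(4),"r",np.hypot(*p[:2]).round(3))
d=P['pan'][:2]-P['button'][:2];print(np.hypot(*d),"expect",np.hypot(.128,.045))
a=np.arctan2(d[1],d[0])-np.arctan2(.045,.128);print("scale yaw",a)
E
```

```text
med [0.6155 0.156  0.14  ] [0.6224 0.1595 0.14  ] r 0.635
large [0.4406 0.3013 0.17  ] [0.4457 0.3051 0.17  ] r 0.534
small [0.4714 0.0111 0.11  ] [0.4804 0.0202 0.11  ] r 0.472
button [ 0.4402 -0.3202  0.044 ] [ 0.4438 -0.3124  0.044 ] r 0.544
pan [ 0.5624 -0.2707  0.034 ] [ 0.5653 -0.264   0.034 ] r 0.624
mill [0.637  0.3281 0.178 ] [0.6366 0.3381 0.178 ] r 0.716
mug [0.8103 0.0027 0.092 ] [ 7.833e-01 -6.000e-04  9.200e-02] r 0.81
green1 [0.6431 0.0012 0.14  ] [0.6415 0.0022 0.14  ] r 0.643
green2 [0.4436 0.1466 0.14  ] [0.4474 0.1514 0.14  ] r 0.467
green3 [0.7529 0.2476 0.17  ] [0.7792 0.2634 0.17  ] r 0.793
0.13182034949388202 expect 0.13567977004697496
scale yaw 0.047027796959389856
```

Call:
jog_arm:
  motion:
    - [0,[0,0,-25],0]
    - [0,[0,0,-25],0]
    - [0,[-32,-24,0],0]
    - [0,[-32,-24,0],0]
    - [0,[-32,-24,0],0]
    - [0,[-32,-24,0],0]
    - [0,[-32,-24,0],0]
    - [0,[-32,-24,0],0]
    - [0,[-32,-24,0],0]
    - [0,[-32,-24,0],0]
    - [0,[-32,-24,0],0]
    - [0,[-32,-24,0],0]
  squeeze: 20

```text
time: 1.6
tool_pos: [0.4083, 0.2182, 0.2996]
eef_rot: [-0.492, -3.102, 0.0]
contact_force: [-0.6, 0.4, -1.2]
grip_width: -0.0003
gripper_force: 0.0
```

Call:
jog_arm:
  motion:
    - [0,[-14,-36,0],0]
    - [0,[-14,-36,0],0]
    - [0,[-14,-36,0],0]
    - [0,[-14,-36,0],0]
    - [0,[-14,-36,0],0]
    - [0,[-14,-36,0],0]
    - [0,[-14,-36,0],0]
    - [0,[-14,-36,0],0]
    - [0,[-14,-36,0],0]
    - [0,[-14,-36,0],0]
    - [0,[-14,-36,0],0]
    - [0,[0,0,0],0]

```text
time: 3.1
tool_pos: [0.4317, -0.2067, 0.2992]
eef_rot: [-0.498, -3.101, -0.0]
contact_force: [0.2, 0.4, 0.6]
grip_width: -0.0001
gripper_force: 0.0
```

```bash
python3 - <<'E'
from h import *
c=manip.calibration("wrist");im=manip.get_image("wrist");cv2.imwrite("pics/w1.png",cv2.resize(im,(800,600),interpolation=cv2.INTER_CUBIC))
s=manip.get_state();print(s['tool_pos'],s['contact_force'],s['joints'],-np.array(c['R']).T@np.array(c['t']))
print((proj(c,[[.440,-.320,.044],[.5624,-.2707,.034]])+.5)/.64-.5)
np.save("c1.npy",c,allow_pickle=True)
E
```

```text
[ 0.43145801 -0.20528617  0.29935713] [-0.25847864  0.09158648  0.4629822 ] [-5.77234335e-01  1.70349042e-01 -7.06430736e-02  1.33132181e+00
  4.30087082e-04 -2.60340955e-01] [ 0.35944235 -0.18291549  0.42400313]
[[258.63403876 304.58481597]
 [374.20821281 417.45919828]]
```

View pics/w1.png

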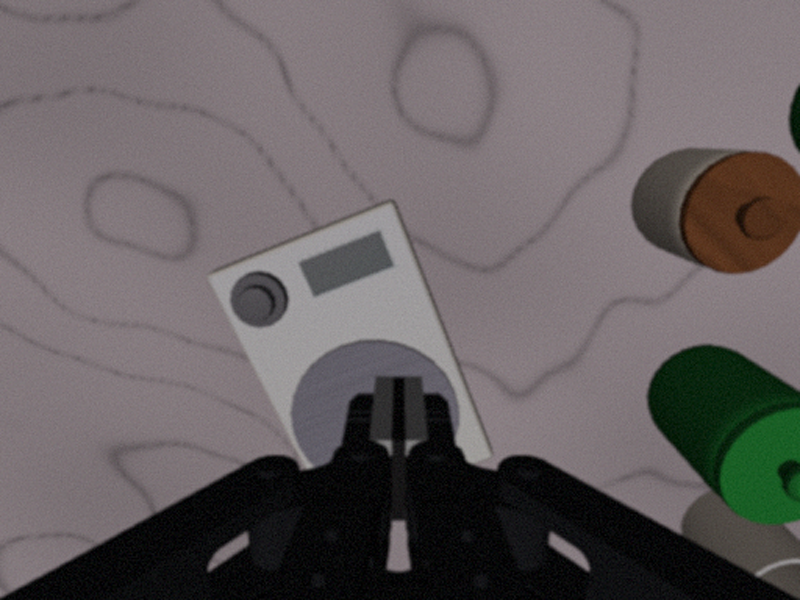

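The button top appears at (256,303) against a predicted (259,305), so it agrees within 1.5 mm. The pan also lies where expected.

Call:
jog_arm:
  motion:
    - [0,[-11,-26.8,0],0]
    - [0,[-11,-26.8,0],0]
    - [0,[-11,-26.8,0],0]
    - [0,[-11,-26.8,0],0]
    - [0,[0,0,40],0]
    - [0,[0,0,40],0]
    - [0,[0,0,40],0]
    - [0,[0,0,40],0]
    - [0,[0,0,40],0]
    - [0,[0,0,20],0]
    - [0,[0,0,5],0]
    - [0,[0,0,0],0]

```text
time: 4.65
tool_pos: [0.4408, -0.3197, 0.0754]
eef_rot: [0.491, 3.103, 0.0]
contact_force: [-0.2, -0.3, -0.1]
grip_width: 0.0001
gripper_force: 0.0
```

```bash
python3 - <<'E'
from h import *
c=manip.calibration("wrist");im=manip.get_image("wrist");cv2.imwrite("pics/w2.png",cv2.resize(im,(800,600),interpolation=cv2.INTER_CUBIC))
s=manip.get_state();p=np.array(s['tool_pos']);print(p,s['contact_force'],(proj(c,[p,p-[0,0,.019],[.44,-.321,.044]])+.5)/.64-.5)
E
```

```text
[ 0.4411644  -0.32022315  0.07595415] [0.00136469 0.31238175 0.90888276] [[396.6764075  438.85284406]
 [396.85524731 404.66808819]
 [393.55965915 383.03749432]]
```

View pics/w2.png

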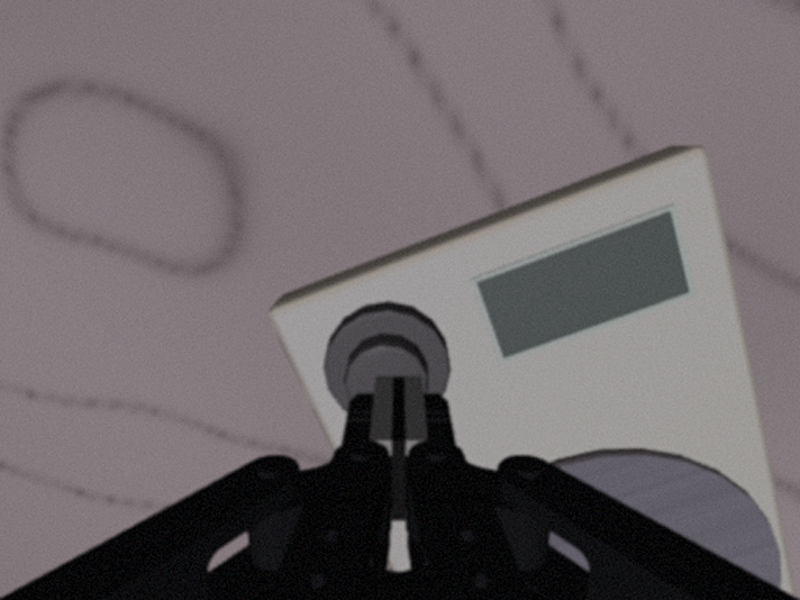

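The button centre is at about (387,385), some 3 mm to the left of the fingers, so I shift by 3 mm in tool y and press in small steps.

Call:
jog_arm:
  motion:
    - [0,[0,-3,0],0]
    - [0,[0,0,6],0]
    - [0,[0,0,5],0]
    - [0,[0,0,2],0]
    - [0,[0,0,1],0]
    - [0,[0,0,1],0]
    - [0,[0,0,1],0]
    - [0,[0,0,0],0]

```text
time: 5.7
tool_pos: [0.4393, -0.323, 0.059]
eef_rot: [-0.493, -3.102, -0.0]
contact_force: [-1.9, -0.3, 3.8]
grip_width: -0.0002
gripper_force: 1.7
```

Call:
jog_arm:
  motion:
    - [0,[0,0,1],0]
    - [0,[0,0,1],0]
    - [0,[0,0,0.5],0]
    - [0,[0,0,0],0]
    - [0,[0,0,0],0]

```text
time: 6.32
tool_pos: [0.4394, -0.323, 0.0567]
eef_rot: [-0.492, -3.102, -0.0]
contact_force: [-3.0, 2.4, 6.9]
grip_width: -0.0
gripper_force: 3.4
```

Call:
jog_arm:
  motion:
    - [0,[0,0,-3],0]
    - [0,[0,0,-10],0]
    - [0,[0,0,-38],0]
    - [0,[0,0,-38],0]
    - [0,[0,0,-38],0]
    - [0,[0,0,-38],0]
    - [0,[0,0,-38],0]
    - [0,[0,0,-40],0]
    - [0,[-1.5,40,0],0]
    - [0,[-1.5,40,0],0]
    - [0,[-1.5,40,0],0]
    - [0,[-1.5,40,0],0]

```text
time: 7.82
tool_pos: [0.4956, -0.1716, 0.3]
eef_rot: [0.492, 3.101, 0.001]
contact_force: [0.7, -0.1, 0.5]
grip_width: -0.0002
gripper_force: 0.0
```

Call:
jog_arm:
  motion:
    - [0,[-1.5,40,0],0]
    - [0,[-1.5,40,0],0]
    - [0,[-1.5,40,0],0]
    - [0,[-1.5,40,0],0]
    - [0,[-1.5,40,0],0]
    - [0,[-1.5,40,0],0]
    - [0,[0,0,0],0]

```text
time: 8.7
tool_pos: [0.5785, 0.0552, 0.2994]
eef_rot: [0.486, 3.103, 0.002]
contact_force: [0.4, -0.6, -0.3]
grip_width: 0.0002
gripper_force: 0.0
```

```bash
python3 - <<'E'
from h import *
c=manip.calibration("wrist");im=manip.get_image("wrist");cv2.imwrite("pics/w3.png",cv2.resize(im,(800,600),interpolation=cv2.INTER_CUBIC))
s=manip.get_state();p=np.array(s['tool_pos']);print(p,s['contact_force'],(proj(c,[[.6155,.156,.14],[.622,.1595,.14],[.471,.011,.11]])+.5)/.64-.5)
E
```

```text
[0.57807349 0.05369814 0.29951657] [-1.35711007 -0.73610497 -0.4680534 ] [[590.26944773 289.09024253]
 [598.70690788 297.87158858]
 [264.23071866 114.22957143]]
```

View pics/w3.png

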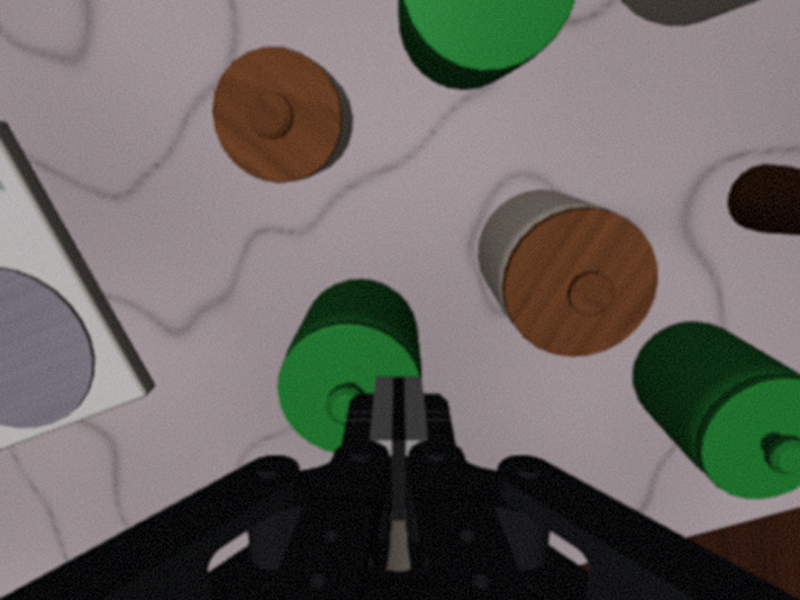

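The medium knob is at (592,294) against a predicted (590,289), which puts it at about (0.618, 0.157).

Call:
jog_arm:
  motion:
    - [0,[-2,37,0],0]
    - [0,[-2,37,0],0]
    - [0,[-2,35,0],0]
    - [0,[0,0,0],0]
    - [0,[0,0,35],0]
    - [0,[0,0,35],0]
    - [0,[0,0,30],0]
    - [0,[0,0,12],0]
    - [0,[0,0,0],0]
    - [0,[0,0,0],0]

```text
time: 10.0
tool_pos: [0.618, 0.154, 0.1892]
eef_rot: [0.493, 3.1, 0.001]
contact_force: [0.1, -0.0, -0.0]
grip_width: 0.0003
gripper_force: 0.0
```

```bash
python3 - <<'E'
from h import *
im=manip.get_image("wrist");im2=manip.get_image("scene")[180:290,240:390]
cv2.imwrite("pics/w4.png",np.hstack([cv2.resize(im,(400,300)),cv2.resize(im2,(400,300),interpolation=cv2.INTER_CUBIC)]))
print(manip.get_state()['tool_pos'])
E
```

```text
[0.61814167 0.15435949 0.1892195 ]
```

View pics/w4.png

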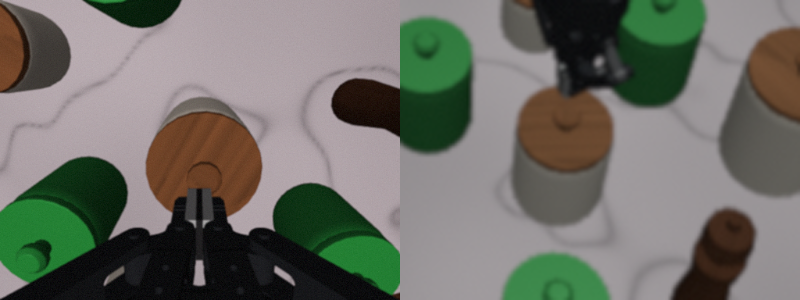

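The fingertips hover just over the medium knob, with a 2 mm y shift left to make. I shift and hold for two seconds.

Call:
jog_arm:
  motion:
    - [0,[0,2,2],0]
    - [0,[0,0,0],0]
    - [0,[0,0,0],0]
    - [0,[0,0,0],0]
    - [0,[0,0,0],0]
    - [0,[0,0,0],0]
    - [0,[0,0,0],0]
    - [0,[0,0,0],0]
    - [0,[0,0,0],0]
    - [0,[0,0,0],0]
    - [0,[0,0,0],0]
    - [0,[0,0,0],0]

```text
time: 11.6
tool_pos: [0.6177, 0.1563, 0.1855]
eef_rot: [-0.492, -3.103, -0.0]
contact_force: [0.0, -0.8, -0.1]
grip_width: 0.0001
gripper_force: 0.0
```

Call:
jog_arm:
  motion:
    - [0,[0,0,0],0]
    - [0,[0,0,0],0]
    - [0,[0,0,0],0]
    - [0,[0,0,0],0]
    - [0,[0,0,0],0]
    - [0,[0,0,0],0]
    - [0,[0,0,0],0]
    - [0,[0,0,0],0]

```text
time: 12.6
tool_pos: [0.6177, 0.1563, 0.1855]
eef_rot: [0.492, 3.103, 0.0]
contact_force: [0.1, 0.2, -0.3]
grip_width: 0.0002
gripper_force: 0.0
```

Call:
jog_arm:
  motion:
    - [0,[0,0,-38],0]
    - [0,[0,0,-38],0]
    - [0,[0,0,-38],0]
    - [0,[-8,-42,0],0]
    - [0,[-8,-42,0],0]
    - [0,[-8,-42,0],0]
    - [0,[-8,-42,0],0]
    - [0,[-8,-42,0],0]
    - [0,[-8,-42,0],0]
    - [0,[-8,-42,0],0]
    - [0,[-8,-42,0],0]
    - [0,[-8,-42,0],0]

```text
time: 14.1
tool_pos: [0.5689, -0.2268, 0.2996]
eef_rot: [0.492, 3.102, 0.0]
contact_force: [1.2, 0.8, 0.1]
grip_width: 0.0001
gripper_force: 0.0
```

Call:
jog_arm:
  motion:
    - [0,[-8,-42,0],0]
    - [0,[0,0,0],0]
    - [0,[0,0,35],0]
    - [0,[0,0,35],0]
    - [0,[0,0,35],0]
    - [0,[0,0,35],0]
    - [0,[0,0,35],0]
    - [0,[0,0,30],0]
    - [0,[0,0,10],0]
    - [0,[0,0,0],0]
    - [0,[0,0,0],0]

```text
time: 15.48
tool_pos: [0.5649, -0.2682, 0.0861]
eef_rot: [0.492, 3.1, -0.001]
contact_force: [0.5, -0.4, 0.2]
grip_width: 0.0002
gripper_force: 0.0
```

```bash
python3 - <<'E'
from h import *
im=manip.get_image("wrist");im2=manip.get_image("top")
cv2.imwrite("pics/w5.png",np.hstack([cv2.resize(im,(400,300)),cv2.resize(im2,(400,300),interpolation=cv2.INTER_AREA)]))
print(manip.get_state()['tool_pos'])
E
```

```text
[ 0.56484785 -0.26840569  0.08610498]
```

View pics/w5.png

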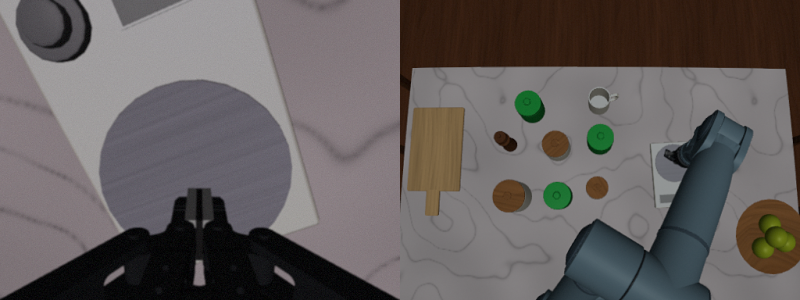

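The fingertips are over the middle of the pan, the button is up, and everything stands where it stood. I lower 6 mm and hold.

Call:
jog_arm:
  motion:
    - [0,[0,0,6],0]
    - [0,[0,0,0],0]
    - [0,[0,0,0],0]
    - [0,[0,0,0],0]
    - [0,[0,0,0],0]
    - [0,[0,0,0],0]
    - [0,[0,0,0],0]
    - [0,[0,0,0],0]
    - [0,[0,0,0],0]
    - [0,[0,0,0],0]
    - [0,[0,0,0],0]
    - [0,[0,0,0],0]

```text
time: 17.08
tool_pos: [0.5637, -0.2679, 0.0785]
eef_rot: [-0.492, -3.103, -0.0]
contact_force: [-0.2, 1.2, 0.2]
grip_width: -0.0
gripper_force: 0.0
```

Call:
jog_arm:
  motion:
    - [0,[0,0,0],0]
    - [0,[0,0,0],0]
    - [0,[0,0,0],0]
    - [0,[0,0,0],0]
    - [0,[0,0,0],0]
    - [0,[0,0,0],0]
    - [0,[0,0,0],0]
    - [0,[0,0,0],0]

```text
time: 18.08
tool_pos: [0.5638, -0.2679, 0.0785]
eef_rot: [0.492, 3.103, 0.0]
contact_force: [0.3, 0.3, -0.2]
grip_width: 0.0002
gripper_force: 0.0
```

```bash
python3 -c "
from rig import manip
print(manip.get_state()['tool_pos'],manip.close_job())"
```

```text
the job is handed in; nothing more can be done
[ 0.56375902 -0.26789876  0.07848894] None
```

I pressed the scale button fully down and let it come up, pointed at the medium canister's knob and then the pan for two seconds each without touching either, and handed the job in at about 18 s still pointing at the pan; no verdict was returned.

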